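# Serve two blue batteries from the counter dispenser

### The arm

A 6-joint arm with a two-finger parallel gripper is mounted at the origin on the work surface. World frame = base frame: x ahead of the robot, y to its left, z up, the work surface at z = 0. Lengths are in mm, angles in rad, forces in N, time in s.
With the tool pointing down it reaches from about 350 to 975 mm from the base axis. Payload 7.1 kg.
Tool frame: the origin (TCP) lies on the mounting face of the last link; the fingertips stand 182 mm ahead of it and the grasp point (between the pads) lies 163 mm ahead of it (ctrl.tcp_to_tips is the distance from the TCP to the fingertips, in mm); z points along the fingers, y is the direction in which the jaws open and shut (so a half turn about z gives the same grasp; the last joint's range is limited). The gripper opens to 88 mm and grips with 3 to 60 N. Pads are 20 mm wide; open, the fingers measure 115 mm over their backs; the gripper's body (75 mm by 178 mm) begins 61 mm behind the grasp point.
Start: joints at [1.154, 0.423, 1.63, -0, 1.089, -0.019], TCP at [242.088, 576.194, 404.675] pointing down, gripper open.
Joint ranges: [-3, 3], [-0.9, 2.11], [0.09, 2.58], [-1.31, 4.45], [0.11, 2.69], [-2.54, 2.54]. Speed limits (rad/s): [2.39, 2.39, 3.01, 3.14, 3.14, 3.14].

### API

Orientations are given as a rotation vector (axis times angle).
In Python, from workcell import ctrl gives the robot as it stands. The module is installed in compiled form; this text tells all that it offers.
- The arm moves only by the tool send_rows, never from a script. Its argument "commands" is a list of rows, each an object with "translation": the shift along the world's x, y, z normalised to -1 to 1, where 1 is 0.1 m, a list of three; "twist": the turn, a rotation vector about the world's x, y, z normalised to -1 to 1, where 1 is 0.5 rad, a list of three. A call has exactly 10 rows; each row is the pose to reach, as a shift and turn from the pose commanded when the call began; what a row does not reach only later rows make up. A row lasts 1/10 s, in which the tool goes at most 50 mm and 8.59 degrees, less where a joint would pass 70% of its speed; a pose out of reach is approached as far as the arm can. A call with a number of a shift or a turn outside -1 to 1 is refused whole. A call with a gripper value outside its range is refused whole. "grip" is the closure, from -1 (fully open) to 1 (shut), set as the call begins (left out, the last holds). The fingers move at their own pace and stop on an object; the grip force is fixed at half the most. Time passes only in rows, so rows that repeat a pose let the fingers close, or fill a call up. It gives the time, the measured TCP pose, the force and the opening at its end, in the units of the state.
- ctrl.get_obs(): the state, without advancing time (a new reading comes with each control period).
- ctrl.get_image(name): name is "side" or "top"; returns a dict with "img" (400x640x3 uint8, red, green, blue), "intrinsics" (3x3 intrinsics, pixels), "cam_to_world" (4x4, takes a point from camera to world coordinates). Camera axes: x right, y down, z forward; pixel columns grow to the right and rows downward; lengths in mm; the calibration is good to about 2 mm. A picture is of the moment at which its call begins. There is no depth.
- ctrl.close_job(): hands the job in, once; it reports no verdict.
The state is a dict: "t": time; "qpos": joint angles; "qvel": joint speeds; "joint_torque": joint torques, N m; "ee_pos": TCP position; "orientation": TCP orientation; "ft_force": force on the tool from outside, world axes, zero at the start; "moment": the same for the moment, N m; "width": finger opening in mm.
Only numpy, scipy, OpenCV 4.12 (cv2) and the standard library are available. Lean on these libraries where they do the work, as an engineer would, in place of code of your own. Each camera call takes 0.05 s, during which the arm holds its last target. There are 200 camera calls.

### The job

Serve the two blue batteries: with the fingertips press down the blue paddle of the blue dispenser's rocking lever, far enough and long enough for its gate to lift and both blue cells to roll out into the tray, then let the paddle spring back up so that the gate is shut again. Do not touch or pick up any cell, do not work the orange dispenser, and leave everything else on the counter where it stands.

Things in the scene. Friction and masses are not known exactly. Their poses are not given: they have to be found in the camera images.
- dispenser_blue: the blue battery dispenser, fixed, about 220 x 195 mm over all, blue chute walls up to 75 mm high and blue back panel 104 mm high at x = -110 mm. Origin: on the counter, straight below the gate. Own +x: the way the cells roll, down the chute (53 mm wide, slope 0.24 rad), under the gate, into the tray; z up; +y: the side with the paddle
- pivot_blue (a point): pivot of the rocking lever, between two dark steel cheeks 82 mm high, at x = 0, y = 64, z = 70 mm in the dispenser's frame; its axis is the dispenser's x. The lever is a steel bar across the front of the blue chute: gate on one end, paddle on the other
- gate_blue (a point): middle of the lower edge of the blue gate, a tongue 28 mm wide and 6 mm thick on the lever's inner end; shut, it hangs in the chute 30 mm above the counter, fully up about 65 mm
- tray_blue (a point): centre of the floor of the blue dispenser's clear-walled catch tray, 6 mm above the counter; the tray is 81 mm along the dispenser's x and 53 mm wide inside, walls 30 mm high
- paddle_blue (a point): blue plate 44 x 40 x 6 mm on the lever's free end. This point: centre of its top face, at rest at x = 0, y = 139, z = 93 mm in the dispenser's frame. At rest its outer edge tilts up 0.22 rad; fully pressed it tilts down 0.28 rad and its centre has sunk about 38 mm. Nothing is beneath it. A spring pushes it up: about 2 N at rest, 5 N fully down
- lever_blue (a joint): angle of the blue rocking lever, rad: 0 = paddle up and gate shut (rest), 0.5 = stop, paddle fully down and gate fully up; the cells pass under the gate from about 0.4; springs back to 0 when let go
- cell_blue1: blue round battery cell, 26 mm diameter, 50 mm long, 70 g, first behind the gate in the blue chute, free to roll. Origin: its centre; own y along its length. Lying in the tray its centre is 19 mm above the counter
- cell_blue2: blue round battery cell, 26 mm diameter, 50 mm long, 70 g, second, behind the first in the blue chute, free to roll. Origin: its centre; own y along its length. Lying in the tray its centre is 19 mm above the counter
- dispenser_orange: the orange battery dispenser, fixed, about 220 x 195 mm over all, orange chute walls up to 75 mm high and orange back panel 104 mm high at x = -110 mm. Origin: on the counter, straight below the gate. Own +x: the way the cells roll, down the chute (53 mm wide, slope 0.24 rad), under the gate, into the tray; z up; +y: the side with the paddle
- pivot_orange (a point): pivot of the rocking lever, between two dark steel cheeks 82 mm high, at x = 0, y = 64, z = 70 mm in the dispenser's frame; its axis is the dispenser's x. The lever is a steel bar across the front of the orange chute: gate on one end, paddle on the other
- gate_orange (a point): middle of the lower edge of the orange gate, a tongue 28 mm wide and 6 mm thick on the lever's inner end; shut, it hangs in the chute 30 mm above the counter, fully up about 65 mm
- tray_orange (a point): centre of the floor of the orange dispenser's clear-walled catch tray, 6 mm above the counter; the tray is 81 mm along the dispenser's x and 53 mm wide inside, walls 30 mm high
- paddle_orange (a point): orange plate 44 x 40 x 6 mm on the lever's free end. This point: centre of its top face, at rest at x = 0, y = 139, z = 93 mm in the dispenser's frame. At rest its outer edge tilts up 0.22 rad; fully pressed it tilts down 0.28 rad and its centre has sunk about 38 mm. Nothing is beneath it. A spring pushes it up: about 2 N at rest, 5 N fully down
- lever_orange (a joint): angle of the orange rocking lever, rad: 0 = paddle up and gate shut (rest), 0.5 = stop, paddle fully down and gate fully up; the cells pass under the gate from about 0.4; springs back to 0 when let go
- cell_orange1: orange round battery cell, 26 mm diameter, 50 mm long, 70 g, first behind the gate in the orange chute, free to roll. Origin: its centre; own y along its length. Lying in the tray its centre is 19 mm above the counter
- cell_orange2: orange round battery cell, 26 mm diameter, 50 mm long, 70 g, second, behind the first in the orange chute, free to roll. Origin: its centre; own y along its length. Lying in the tray its centre is 19 mm above the counter
- flask: loose purple drinking flask, 72 mm diameter, 215 mm high, black cap; origin: centre of its underside
- bowl: loose small red bowl, 100 mm across, 45 mm high; origin: centre of its underside
- calculator: loose black desk calculator, 150 x 100 x 23 mm; origin: centre of its underside
- carton: loose yellow carton, 50 x 80 x 45 mm; origin: centre of its underside
- tape: loose roll of clear tape, 70 mm across, 20 mm high, lying flat; origin: centre of its underside
- pen_cup: loose black cup with three pens, 70 mm diameter, 135 mm high; origin: centre of its underside

How it is judged (in metres and radians):
On the way:
1. the fingers press the blue paddle down and the gate is up (lever beyond 0.3 rad) (value of joint lever_blue above 0.3 rad and contact force between the fingers and lever_blue_c3 above 0.5 N), for 0.2 s.
At the end, for the whole second after the job is handed in: both blue cells lie at rest (under 30 mm/s) on the floor of the blue dispenser's tray (centre lower than 26 mm above the counter, within the tray's walls); both levers are back at rest (under 0.06 rad); the orange cells are within 10 mm and the bystanders within 30 mm of where they started (x of cell_blue1 in the frame of dispenser_blue between 0.022 and 0.103 m and y of cell_blue1 in the frame of dispenser_blue between -0.03 and 0.03 m and height (world z) of each of cell_blue1, cell_blue2 below 0.026 m and linear speed of each of cell_blue1, cell_blue2 below 0.03 m/s and distance of each of cell_orange1, cell_orange2 from where it was at the start of the episode below 0.01 m and x of cell_blue2 in the frame of dispenser_blue between 0.022 and 0.103 m and y of cell_blue2 in the frame of dispenser_blue between -0.03 and 0.03 m and value of joint each of lever_blue, lever_orange below 0.06 rad and distance of each of flask, bowl, calculator, carton, tape, pen_cup from where it was at the start of the episode below 0.03 m); the robot touches nothing.
It fails at once if the orange lever is pressed (more than 0.15 rad) (value of joint lever_orange above 0.15 rad).
It fails at once if the robot touches a battery cell (more than 0.5 N) (contact force between any of the fingers, the arm and cell_blue1 above 0.5 N or contact force between any of the fingers, the arm and cell_blue2 above 0.5 N or contact force between any of the fingers, the arm and cell_orange1 above 0.5 N or contact force between any of the fingers, the arm and cell_orange2 above 0.5 N).
It fails at once if a battery cell is lifted (centre above 100 mm) (height (world z) of any of cell_blue1, cell_blue2, cell_orange1, cell_orange2 above 0.1 m).
It fails at once if a bystander is shifted or lifted by more than 30 mm, or the flask or pen cup is tipped (distance of any of flask, bowl, calculator, carton, tape, pen_cup from where it was at the start of the episode above 0.03 m or angle between any of flask, pen_cup's own z axis and vertical above 0.4 rad).
It also fails if it takes over 32 s, if anything falls off the work surface, if the arm or the gripper's body presses on something with over 40 N, if the wrist force passes 120 N, or if a joint passes its speed limit or range.

## Working session

There is one attempt and no reset: what is moved stays moved. The work goes in short steps, Python scripts to look and compute and a tool call to move; the robot and the scene stay as the last step left them, time stands still between calls to the robot, and variables do not carry over. Pictures are saved under pics/ and viewed, about 8 in all and at most 12, crops included, and the job is handed in when it is done.

Besides the shell and the picture viewer there is one more tool, called by a JSON object that holds its "fn" and its "kwargs". send_rows: Moves the arm, as the interface text tells. Its arguments: {"type":"object","properties":{"commands":{"type":"array","items":{"type":"object","properties":{"translation":{"type":"array","items":{"type":"number"}},"twist":{"type":"array","items":{"type":"number"}}}}},"grip":{"type":"number"}},"required":["commands"]}

```bash
mkdir -p pics
python3 - <<'E'
from workcell import ctrl
import cv2,pickle
d={}
for n in("top","side"):
    r=ctrl.get_image(n);d[n]=r;cv2.imwrite(f"pics/{n}0.png",r["img"][:,:,::-1]);print(n,r["intrinsics"],r["cam_to_world"])
pickle.dump(d,open("im0.pkl","wb"))
o=ctrl.get_obs();print(o,ctrl.tcp_to_tips)
E
```

```text
top [[414.8058859    0.         316.25110035]
 [  0.         414.8058859  199.04777417]
 [  0.           0.           1.        ]] [[ 4.34413234e-03 -9.96247554e-01  8.64403863e-02  4.27021185e+02]
 [-9.99952596e-01 -5.08096152e-03 -8.30594468e-03  6.36051765e+00]
 [ 8.71397734e-03 -8.64002066e-02 -9.96222400e-01  1.27935285e+03]
 [ 0.00000000e+00  0.00000000e+00  0.00000000e+00  1.00000000e+00]]
side [[411.37996733   0.         317.5030903 ]
 [  0.         411.37996733 199.57186872]
 [  0.           0.           1.        ]] [[ 9.02414164e-01 -3.01763166e-01  3.07551081e-01  1.14587283e+02]
 [-4.30459482e-01 -6.62550528e-01  6.12969357e-01 -8.48546217e+02]
 [ 1.87965573e-02 -6.85540509e-01 -7.27791797e-01  1.08216215e+03]
 [ 0.00000000e+00  0.00000000e+00  0.00000000e+00  1.00000000e+00]]
{'t': 0.1, 'qpos': array([ 1.15398672e+00,  4.23749050e-01,  1.63055248e+00, -1.16747255e-05,
        1.08859462e+00, -1.89656450e-02]), 'qvel': array([ 0.00065198, -0.00087628, -0.00245715,  0.00206977, -0.00099412,
        0.00089929]), 'joint_torque': array([ 5.18455527e-04, -5.45612955e+01, -2.74323589e+01,  6.45846315e-02,
        1.88614632e-02, -6.99818997e-05]), 'ee_pos': array([242.00954646, 575.99445355, 404.01287644]), 'orientation': array([-6.20756398e-01, -3.07937574e+00,  2.00243979e-03]), 'ft_force': array([ 0.09666477, -0.447065  ,  0.41146026]), 'moment': array([0.00536005, 0.03569286, 0.01486255]), 'width': 88.05043697935774} 182.0
```

View pics/top0.png

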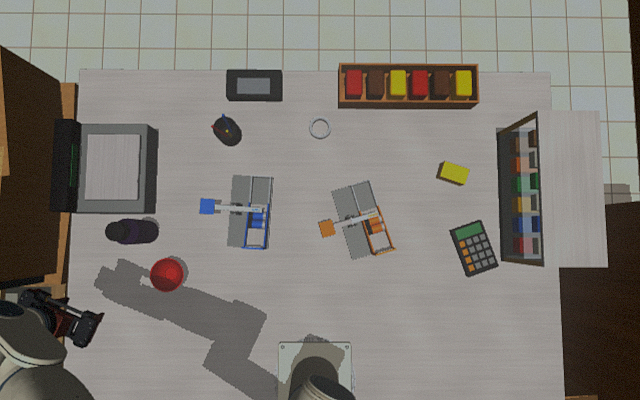

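View pics/side0.png

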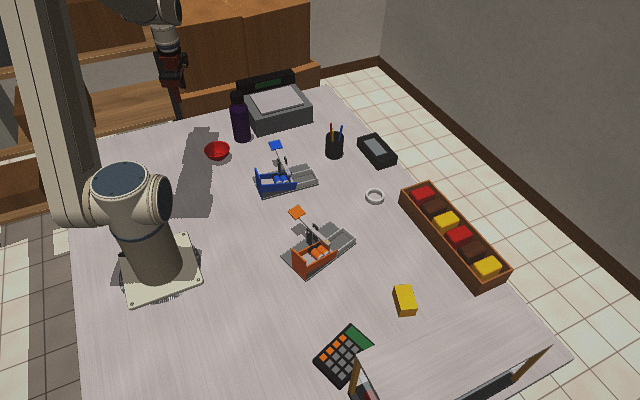

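```bash
cat > h.py <<'E'
import numpy as np,cv2
def ray(r,p,z):
    K=r["intrinsics"];T=r["cam_to_world"]
    d=T[:3,:3]@np.linalg.inv(K)@[p[0],p[1],1];o=T[:3,3]
    return o+d*(z-o[2])/d[2]
def proj(r,P):
    T=r["cam_to_world"];c=T[:3,:3].T@(np.array(P,float)-T[:3,3]);u=r["intrinsics"]@c;return u[:2]/u[2]
E
python3 - <<'E'
import pickle,cv2,numpy as np
from h import *
d=pickle.load(open("im0.pkl","rb"))
a=d["top"]["img"][160:265,180:285,::-1];b=d["side"]["img"][130:205,240:325,::-1]
a=cv2.resize(a,(500,500),interpolation=cv2.INTER_CUBIC);b=cv2.resize(b,(567,500),interpolation=cv2.INTER_CUBIC)
cv2.imwrite("pics/c.png",cv2.resize(np.hstack([a,b]),(800,375)))
for n in d:
  im=d[n]["img"];h=cv2.cvtColor(im,cv2.COLOR_RGB2HSV)
  m=cv2.inRange(h,(100,130,100),(125,255,255))
  N,l,s,c=cv2.connectedComponentsWithStats(m)
  for i in range(1,N):
    if s[i,4]>20: print(n,s[i],c[i],ray(d[n],c[i],93))
E
```

```text
top [200 199  15  15 204] [206.81372549 205.95098039] [508.54440415 309.39693529  93.        ]
top [264 204   5  43  57] [265.78947368 224.24561404] [457.07109483 140.1164278   93.        ]
top [244 212   5  34  46] [245.86956522 228.10869565] [445.82204984 196.65307385  93.        ]
top [252 212  11  16 142] [257.00704225 219.95070423] [469.19866681 165.3446154   93.        ]
top [538 216   2  16  30] [538.46666667 223.96666667] [ 461.44182707 -641.4750186    93.        ]
top [519 218   3  14  32] [519.9375  224.28125] [ 460.29641536 -588.04406938   93.        ]
top [242 247  21   2  22] [251.77272727 247.72727273] [390.34998033 178.86884963  93.        ]
side [269 140  14  10  93] [275.05376344 144.44086022] [509.83392681 308.59401012  93.        ]
side [255 168  19  11  33] [261.3030303 173.6969697] [407.12901436 178.3381042   93.        ]
side [262 175  35  11 110] [279.42727273 179.72727273] [453.44007941 124.01336476  93.        ]
```

View pics/c.png

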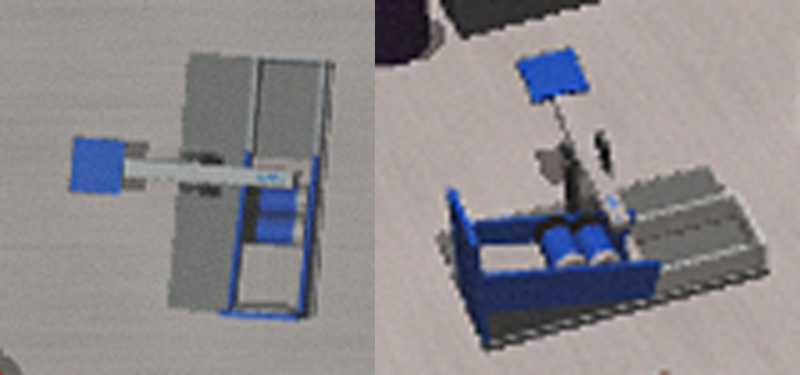

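Top view: blue paddle at px (207,206). Side view: (275,144). Both rays meet z=93 at about (509,309). The chute runs roughly along world +x, yaw about -0.08. I'll close the fingers, lift, and travel over with the jaws turned along x.

{"fn": "send_rows", "kwargs": {"commands": [{"translation": [0, 0, 0.4], "twist": [0, 0, 0]}, {"translation": [0.1, -0.1, 0.8], "twist": [0, 0, -0.1]}, {"translation": [0.3, -0.3, 0.8], "twist": [0, 0, -0.25]}, {"translation": [0.5, -0.5, 0.8], "twist": [0, 0, -0.4]}, {"translation": [0.7, -0.7, 0.8], "twist": [0, 0, -0.55]}, {"translation": [0.9, -0.9, 0.8], "twist": [0, 0, -0.7]}, {"translation": [1, -1, 0.8], "twist": [0, 0, -0.84]}, {"translation": [1, -1, 0.8], "twist": [0, 0, -0.84]}, {"translation": [1, -1, 0.8], "twist": [0, 0, -0.84]}, {"translation": [1, -1, 0.8], "twist": [0, 0, -0.84]}], "grip": 1}}

```text
t: 1.1
ee_pos: [341.5, 476.7, 484.5]
orientation: [-1.246, -2.884, 0.0]
ft_force: [-0.4, -0.4, -0.5]
width: 11.2
```

{"fn": "send_rows", "kwargs": {"commands": [{"translation": [0.15, -0.15, 0], "twist": [0, 0, -0.12]}, {"translation": [0.3, -0.3, 0], "twist": [0, 0, -0.25]}, {"translation": [0.45, -0.45, 0], "twist": [0, 0, -0.4]}, {"translation": [0.6, -0.6, 0], "twist": [0, 0, -0.55]}, {"translation": [0.8, -0.8, 0], "twist": [0, 0, -0.7]}, {"translation": [1, -1, 0], "twist": [0, 0, -0.84]}, {"translation": [1, -1, 0], "twist": [0, 0, -0.84]}, {"translation": [1, -1, 0], "twist": [0, 0, -0.84]}, {"translation": [1, -1, 0], "twist": [0, 0, -0.84]}, {"translation": [1, -1, 0], "twist": [0, 0, -0.84]}]}}

```text
t: 2.1
ee_pos: [441.3, 377.1, 484.6]
orientation: [-1.82, -2.561, 0.0]
ft_force: [-0.3, 0.4, -0.3]
width: 0.4
```

{"fn": "send_rows", "kwargs": {"commands": [{"translation": [0.15, -0.15, 0], "twist": [0, 0, -0.12]}, {"translation": [0.3, -0.3, 0], "twist": [0, 0, -0.25]}, {"translation": [0.5, -0.5, -0.1], "twist": [0, 0, -0.4]}, {"translation": [0.67, -0.67, -0.3], "twist": [0, 0, -0.55]}, {"translation": [0.67, -0.67, -0.5], "twist": [0, 0, -0.7]}, {"translation": [0.67, -0.67, -0.8], "twist": [0, 0, -0.84]}, {"translation": [0.67, -0.67, -1], "twist": [0, 0, -0.84]}, {"translation": [0.67, -0.67, -1], "twist": [0, 0, -0.84]}, {"translation": [0.67, -0.67, -1], "twist": [0, 0, -0.84]}, {"translation": [0.67, -0.67, -1], "twist": [0, 0, -0.84]}]}}

```text
t: 3.1
ee_pos: [509.3, 309.8, 386.1]
orientation: [2.315, 2.124, 0.003]
ft_force: [0.2, 1.0, 0.1]
width: 0.2
```

{"fn": "send_rows", "kwargs": {"commands": [{"translation": [0, 0, -0.2], "twist": [0, 0, 0]}, {"translation": [0, 0, -0.4], "twist": [0, 0, 0]}, {"translation": [0, 0, -0.6], "twist": [0, 0, 0]}, {"translation": [0, 0, -0.75], "twist": [0, 0, 0]}, {"translation": [0, 0, -0.85], "twist": [0, 0, 0]}, {"translation": [0, 0, -0.9], "twist": [0, 0, 0]}, {"translation": [0, 0, -0.9], "twist": [0, 0, 0]}, {"translation": [0, 0, -0.9], "twist": [0, 0, 0]}, {"translation": [0, 0, -0.9], "twist": [0, 0, 0]}, {"translation": [0, 0, -0.9], "twist": [0, 0, 0]}]}}

```text
t: 4.1
ee_pos: [509.3, 309.3, 295.3]
orientation: [2.316, 2.123, 0.002]
ft_force: [0.2, -0.3, 0.7]
width: 0.6
```

```bash
cat > look.py <<'E'
import sys,cv2,numpy as np
from workcell import ctrl
t=ctrl.get_image("top")["img"][150:265,170:290,::-1];s=ctrl.get_image("side")["img"][90:210,220:340,::-1]
f=lambda a:cv2.resize(a,(400,390),interpolation=cv2.INTER_CUBIC)
cv2.imwrite(f"pics/{sys.argv[1]}.png",np.hstack([f(t),f(s)]))
o=ctrl.get_obs();print(o["t"],o["ee_pos"],o["ft_force"])
E
python3 look.py l1
```

```text
4.2 [509.17094935 309.23173344 295.0958083 ] [-0.5423718  -0.29807929 -0.1884363 ]
```

View pics/l1.png

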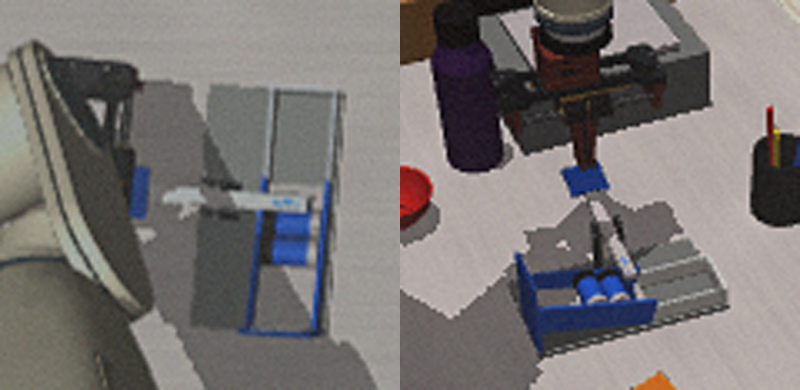

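The side crop shows the closed tips right above the paddle at (585,180) with the flask clear. Pressing now.

{"fn": "send_rows", "kwargs": {"commands": [{"translation": [0, 0, -0.08], "twist": [0, 0, 0]}, {"translation": [0, 0, -0.16], "twist": [0, 0, 0]}, {"translation": [0, 0, -0.24], "twist": [0, 0, 0]}, {"translation": [0, 0, -0.32], "twist": [0, 0, 0]}, {"translation": [0, 0, -0.4], "twist": [0, 0, 0]}, {"translation": [0, 0, -0.48], "twist": [0, 0, 0]}, {"translation": [0, 0, -0.55], "twist": [0, 0, 0]}, {"translation": [0, 0, -0.55], "twist": [0, 0, 0]}, {"translation": [0, 0, -0.55], "twist": [0, 0, 0]}, {"translation": [0, 0, -0.55], "twist": [0, 0, 0]}]}}

```text
t: 5.2
ee_pos: [509.3, 309.0, 239.5]
orientation: [2.315, 2.123, -0.0]
ft_force: [0.2, -0.3, 4.7]
width: 0.5
```

```bash
python3 look.py l2
```

```text
5.3 [509.29047891 309.00479071 239.49783745] [-0.45182971  0.46104094  6.21410529]
```

View pics/l2.png

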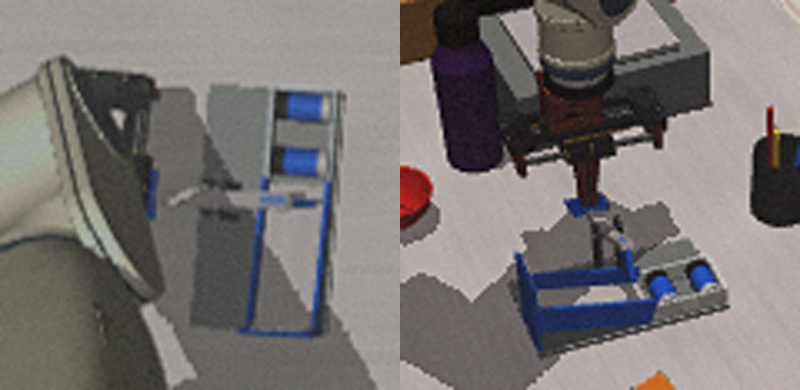

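Both cells have left the chute, at top crop (300,105) and (300,162), and the second may still be rolling. I'll hold half a second, then lift off.

{"fn": "send_rows", "kwargs": {"commands": [{"translation": [0, 0, 0], "twist": [0, 0, 0]}, {"translation": [0, 0, 0], "twist": [0, 0, 0]}, {"translation": [0, 0, 0], "twist": [0, 0, 0]}, {"translation": [0, 0, 0], "twist": [0, 0, 0]}, {"translation": [0, 0, 0.1], "twist": [0, 0, 0]}, {"translation": [0, 0, 0.2], "twist": [0, 0, 0]}, {"translation": [0, 0, 0.3], "twist": [0, 0, 0]}, {"translation": [0, 0, 0.4], "twist": [0, 0, 0]}, {"translation": [0, 0, 0.6], "twist": [0, 0, 0]}, {"translation": [0, 0, 0.8], "twist": [0, 0, 0]}]}}

```text
t: 6.3
ee_pos: [508.7, 308.9, 320.4]
orientation: [-2.316, -2.123, 0.002]
ft_force: [-1.1, 0.3, 0.2]
width: 0.4
```

{"fn": "send_rows", "kwargs": {"commands": [{"translation": [0, 0, 0.3], "twist": [0, 0, 0]}, {"translation": [0, 0, 0.6], "twist": [0, 0, 0]}, {"translation": [0, 0, 0.9], "twist": [0, 0, 0]}, {"translation": [0, 0, 1], "twist": [0, 0, 0]}, {"translation": [0, 0, 1], "twist": [0, 0, 0]}, {"translation": [0, 0, 1], "twist": [0, 0, 0]}, {"translation": [0, 0, 1], "twist": [0, 0, 0]}, {"translation": [0, 0, 1], "twist": [0, 0, 0]}, {"translation": [0, 0, 1], "twist": [0, 0, 0]}, {"translation": [0, 0, 1], "twist": [0, 0, 0]}]}}

```text
t: 7.3
ee_pos: [509.1, 309.2, 419.1]
orientation: [-2.316, -2.123, 0.002]
ft_force: [0.7, -0.1, 0.1]
width: 0.7
```

```bash
python3 look.py l3
```

```text
7.4 [509.10251325 309.21141139 419.3801338 ] [ 0.18676838 -0.55530595  0.15491639]
```

View pics/l3.png

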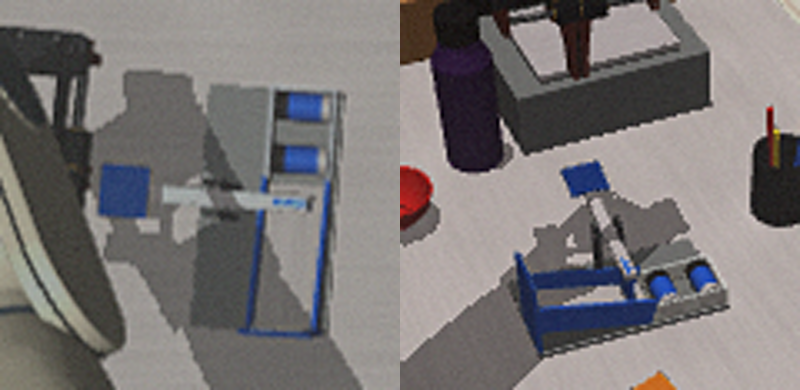

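Run:
```python
from workcell import ctrl
import cv2,numpy as np,math
from h import *
a=-0.08
for k in range(3):
  for n in("top","side"):
    r=ctrl.get_image(n);h=cv2.cvtColor(r["img"],cv2.COLOR_RGB2HSV)
    m=cv2.inRange(h,(100,130,60),(125,255,255))
    N,l,s,c=cv2.connectedComponentsWithStats(m)
    for i in range(1,N):
      if s[i,4]>15:
        p=ray(r,c[i],19)
        pd=np.array([509,309])-139*np.array([-math.sin(a),math.cos(a)])
        q=p[:2]-pd; x=q@[math.cos(a),math.sin(a)];y=q@[-math.sin(a),math.cos(a)]
        if abs(y)<40 and x>10: print(k,n,s[i,4],c[i].round(2),"disp x,y",round(x),round(y))
```

```text
0 top 71 [260.79 181.13] disp x,y 93 3
0 top 73 [259.6 196.7] disp x,y 45 2
0 side 38 [309.89 174.66] disp x,y 95 12
1 top 69 [260.7  181.03] disp x,y 93 3
1 top 75 [259.57 196.63] disp x,y 45 2
1 side 38 [309.89 174.66] disp x,y 95 12
2 top 70 [260.73 181.14] disp x,y 93 3
2 top 73 [259.6 196.7] disp x,y 45 2
2 side 38 [309.89 174.66] disp x,y 95 12
```

```bash
python3 -c "
from workcell import ctrl
print(ctrl.close_job())"
```

```text
the job is handed in; nothing more can be done
None
```

I pressed the blue paddle with the closed fingertips down to about its stop, at roughly 5–6 N, and held it about 0.8 s. Both blue cells rolled into the tray. I then let the paddle spring back, raised the arm well clear and handed the job in at about t = 8 s.

- **Cells:** in the top camera they lay still in the tray, at about x = 45 and 93 mm, y = 2 to 3 mm in the dispenser's frame. Their height was not measured; I assumed 19 mm when turning pixels into positions.
- **Side camera:** my colour check picked out only one cell there, at x = 95, y = 12 mm, about 10 mm off the top camera's y. I did not follow this up, as either value is inside the limits.
- **Lever and gate:** the last picture showed the blue paddle back up and the gate shut. The lever angle was not measured.
- **Everything else:** the wrist force was about zero once the tips were off the paddle. The flask, bowl and pen cup looked unmoved in the crops. I did not measure the other bystanders or the orange dispenser again at the end, but the arm went nowhere near them.

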